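# Clamp a spice jar in the one-handed prep board

### The arm

A 6-joint arm with a two-finger parallel gripper is mounted at the origin on a cart in front of the work surface, level with it; the furniture and walls round the work are solid. World frame = base frame: x ahead of the robot, y to its left, z up, the work surface at z = 0. Lengths are in m, angles in rad, forces in N, time in s.
With the tool pointing down it reaches from about 0.25 to 0.8 m from the base axis. Payload 8.5 kg.
Tool frame: the origin (TCP) lies midway between the tips of the shut fingers; the grasp point (between the pads) lies 19 mm behind it; z points along the fingers, y is the line along which they close (so a half turn about z gives the same grasp; the last joint's range is limited). The gripper opens to 85 mm and grips with 20 to 120 N. Pads are 22 mm wide; open, the fingers measure 114 mm over their backs; the gripper's body (76 mm by 85 mm) begins 54 mm behind the grasp point. The pads swing forward as they close: fully open they stand 13 mm farther back than shut.
Start: joints at [-1.142, 0.238, -0.013, 1.319, 0, 1.571], TCP at [0.218, -0.477, 0.208] pointing down, gripper open.
Joint ranges: [-2.66, 2.66], [-1.03, 1.9], [-1.14, 1.46], [-1.82, 2.27], [-1.45, 1.34], [-3.14, 3.14]. Speed limits (rad/s): [2.22, 2.22, 2.79, 3.14, 3.14, 3.14].

### API

Orientations are given as a unit quaternion [x, y, z, w].
In Python, from cell import ctrl, snapshot, job_done, models gives the robot as it stands.
- The arm moves only by the tool send_rows, never from a script. Its argument "plan" is a list of rows, each a list of 6 numbers: the shift along the world's x, y, z in units of 100 cm (1.0 is 100 cm), then the turn, a rotation vector about the world's x, y, z in units of 30 degrees (1.0 is 30 degrees). In form: [[tx, ty, tz, ax, ay, az], ...]. A call has 1 to 20 rows; each row is the pose to reach, as a shift and turn from the pose commanded when the call began; what a row does not reach only later rows make up. A row lasts 1/10 s, in which the tool goes at most 50 mm and 8.59 degrees, less where a joint would pass 70% of its speed; a pose out of reach is approached as far as the arm can. A call with a number of a shift or a turn outside -1 to 1 is refused whole. A call with a gripper value outside its range is refused whole. "fingers" is the opening, from -1 (shut) to 1 (fully open), set as the call begins (left out, the last holds). The fingers move at their own pace and stop on an object; "force" is the grip in N (left out, the last holds). Time passes only in rows, so rows that repeat a pose let the fingers close. It gives the time, the measured TCP pose, the force, the opening and the grip force at its end, in the units of the state.
- ctrl.read_state(): the state, without advancing time (a new reading comes with each control period).
- snapshot(name): name is "scene" or "side" or "wrist"; returns a dict with "image" (400x640x3 uint8, red, green, blue), "z_map" (400x640 float32, m along the optical axis (not along the pixel's ray), 0 where there is no reading), "fx", "fy", "cx", "cy" (pixels), "R" (3x3) and "t" (3): a world point X has camera coordinates R X + t. Camera axes: x right, y down, z forward; pixel columns grow to the right and rows downward; lengths in m; the calibration is good to about 2 mm. The wrist camera is an equidistant fisheye: a pixel r from the principal point sees the ray r / f radians off the axis. A picture is of the moment at which its call begins.
- job_done(): hands the job in; it is judged then, once.
Trained networks look in a picture, given as the dict that the camera call returned (one of the last four; its "shot" number tells which), for a name from the list of things; names that differ only in an ending like _2 or _b are one class to them, and where a whole thing is asked for, a point or a joint stands for the part that bears it (a point fixed in the world has none). Each returns a list of dicts, best first, with "score" (0 to 1); they miss things now and then, are a little off and sometimes report something else, mostly with a low value. They report only what shows in the picture. A call takes as long as a camera call.
- models.boxes_of(name, picture): "point" ([x, y, z] in m, in world coordinates, good to about 4 mm: the middle of the surface that is visible of it).
- models.silhouettes(name, picture): "region" (400x640 bool, what is visible of it).
- models.mark_of(name, picture): "point" ([x, y, z] in m, in world coordinates, good to about 4 mm: a listed point, or the origin of a listed thing).
The state is a dict: "t": time; "q": joint angles; "dq": joint speeds; "effort": joint torques, N m; "tcp_pos": TCP position; "eef_rot": TCP orientation; "contact_force": force on the tool from outside, world axes, zero at the start; "moment": the same for the moment, N m; "width": opening from 0.0 (shut) to 1.0 (fully open); "finger_force": force on a finger pad.
Only numpy, scipy, OpenCV 4.12 (cv2) and the standard library are available. Lean on these libraries where they do the work, as an engineer would, in place of code of your own. Each camera call takes 0.05 s, during which the arm holds its last target. There are 200 camera calls.

### The job

Get the shortest of the small spice jars ready to be opened one-handed: stand it upright on the prep board between the sliding jaw and the fixed stop, let go of it, then lift the jaw's release bar, hold it up while you slide the jaw towards the stop until the sprung rubber pad holds the jar firmly against the stop, and let go so that the bar drops fully into a notch. Be gentle: the pad should end partly pressed in, never squashed flat, and the other things stay where they stand.

Things in the scene. Friction and masses are not known exactly. Their poses are not given: they have to be found in the camera images.
- jar_onion: the jar to clamp: shortest of the small spice jars, an upright cylinder 40 mm in diameter, 71 mm tall with its screw cap (as wide as the body), about 90 g, on the worktop right of the board near two taller, thinner jars. Origin: middle of its underside, z up.
- prep_board: white prep board on suction feet, 420 x 240 mm, flat top 16 mm above the worktop; it cannot move. Origin under the clamp's axis, level with the worktop. x: along the clamp from sliding jaw to stop (roughly to the robot's right); y: away from the robot; z up. It spans x -200 to 220, y -165 to 75 mm. A flush steel track along y = 0 has notches every 5 mm (x -140 to 20 mm).
- jar_place (a point): point on the board's top at board x 43, y 0 mm. A jar stood within 8 mm of it clears jaw and stop in every case: the stop's nearest edge is 34 mm or more further along x. The pad later pushes the jar along the board (well under 2 N) until it centres itself in the stop's V and the resistance rises.
- stop_range (a point): point on the board's top at board x 117, y 0 mm, in the middle of the range where the fixed stop may be. The stop: grey block, 48 mm tall, 84 mm wide, with a shallow V of two rubber faces towards the jaw, held by a thumb screw. The bottom of its V lies up to 28 mm either side of this point along x, differently each time; that is not measured but felt.
- jaw: grey sliding jaw casting, which carries the pad in front and the release bar behind. Origin on the board's top under the casting's front face; x towards the stop. Fully open it is at board x -65 mm (it starts up to 30 mm further on) and it can travel 160 mm. It slides with about 1 N friction while the bar is held up; it is locked both ways while the bar's tooth is in a notch.
- release_bar (a joint): lift of the release bar, in m: 0 fully down, tooth in a notch; 0.014 at its upper stop. The 5 mm tooth slides free above 0.006 and sits on the track at 0.005 between notches (it may start so). Springs and weight pull it down with 4 to 5.5 N. Let go, it falls, and the pressed pad pushes the jaw back up to one notch until the tooth catches.
- bar_grip (a point): middle of the release bar's black cross bar: round, 11 mm thick, along board y, 64 mm between its two upright steel legs; 66 mm above the worktop when down, 75 mm behind the jaw casting's face. Free: 45 mm to the casting's back (casting top 65 mm above the worktop), open behind, 18 mm below to the legs' crosspiece, which rises too. It lifts straight up and carries the jaw along.
- pad_rest (a point): middle of the unpressed pad's rubber face, a point fixed to the jaw: 24 mm in front of the casting, 42 mm above the worktop. The pad, 70 mm wide and 42 mm tall, is sprung: 0.8 N at first touch, then 0.8 N per mm, in by at most 14 mm, where it is flat at 12 N. How far it is in is not measured. The jar is held properly with the pad 2 to 11 mm in, i.e. 2.4 to 9.6 N.
- jar_seed_mix: bystander: spice jar 37 mm in diameter, 84 mm tall, beside the jar to clamp. Origin at the middle of its underside.
- jar_garlic: bystander: slim spice jar 34 mm in diameter, 89 mm tall, beside the jar to clamp. Origin at the middle of its underside.
- jar_chili_lime: bystander: spice jar 44 mm in diameter, 110 mm tall, standing on the near part of the prep board. Origin at the middle of its underside.
- oil_bottle_small: bystander: small bottle 40 mm in diameter, 146 mm tall, behind the board. Origin at the middle of its underside.
- mug_1: bystander: white mug 82 mm in diameter, 94 mm tall, to the left behind the board. Origin under the middle.
- bowl_1: bystander: white bowl 200 mm in diameter, 91 mm tall, behind on the right. Origin at the middle of its underside.

How it is judged:
On the way, in this order (a step that is already met when the one before it is completed fails the run):
1. the short jar stands upright on the board between the jaw's pad and the stop, let go (x of jar_onion in the frame of prep_board between 0 and 0.14 m and y of jar_onion in the frame of prep_board between -0.03 and 0.03 m and z of jar_onion in the frame of prep_board between 0.012 and 0.02 m and angle between jar_onion's own z axis and vertical below 0.1 rad and contact force between the fingers and jar_onion below 0.05 N), for 0.2 s.
2. the release bar is held up clear of the notches while the slid jaw's pad presses the jar (value of joint release_bar above 0.0055 m and contact force between jaw and jar_onion above 1.5 N), for 0.2 s.
At the end, for the whole second after the job is handed in: The short jar stands upright on the board (tilt under 0.1 rad, underside within 4 mm of the board's top, within 12 mm of the clamp's axis), at rest, held between pad and stop with 2 to 10.5 N from the pad, and the release bar is down in a notch (less than 2 mm up) (value of joint release_bar below 0.002 m and contact force between jaw and jar_onion between 2 and 10.5 N and linear speed of jaw below 0.005 m/s and linear speed of jar_onion below 0.01 m/s and angle between jar_onion's own z axis and vertical below 0.1 rad and z of jar_onion in the frame of prep_board between 0.012 and 0.02 m and y of jar_onion in the frame of prep_board between -0.012 and 0.012 m); the robot touches nothing.
It fails at once if the jar is squeezed with more than 16 N by the jaw's pad (pad squashed flat) (contact force between jaw and jar_onion above 16 N).
It fails at once if the short jar is knocked over or tipped by more than 0.5 rad (angle between jar_onion's own z axis and vertical above 0.5 rad).
It fails at once if another thing is moved by more than 30 mm (distance of any of jar_seed_mix, jar_garlic, jar_chili_lime, oil_bottle_small, mug_1, bowl_1 from where it was at the start of the episode above 0.03 m).
It also fails if it takes over 61 s, if anything falls off the work surface, if the arm or the gripper's body presses on something with over 40 N, if the wrist force passes 120 N, or if a joint passes its speed limit or range.

## Working session

There is one attempt and no reset: what is moved stays moved. The work goes in short steps, Python scripts to look and compute and a tool call to move; the robot and the scene stay as the last step left them, time stands still between calls to the robot, and variables do not carry over. Pictures are saved under pics/ and viewed, at most 10 in all, crops included, and the job is handed in when it is done.

Besides the shell and the picture viewer there is one more tool, called as a command line: name --pt "numbers of a row" for each row, then --argument value for the rest. send_rows: Moves the arm, as the interface text tells. Its arguments: {"type":"object","properties":{"plan":{"type":"array","items":{"type":"array","items":{"type":"number","minimum":-1,"maximum":1}}},"fingers":{"type":"number"},"force":{"type":"number"}},"required":["plan"]}

```bash
mkdir -p pics; cat > h.py <<'E'
import numpy as np, cv2
from cell import ctrl, snapshot, job_done, models
def save(p,n): cv2.imwrite('pics/'+n, cv2.cvtColor(p['image'],cv2.COLOR_RGB2BGR))
def pts(p,mask=None):
    z=p['z_map']; v,u=np.nonzero((z>0) if mask is None else (mask&(z>0))); d=z[v,u]
    X=np.stack([(u-p['cx'])/p['fx']*d,(v-p['cy'])/p['fy']*d,d],1)
    return (X-p['t'])@p['R']
E
python3 - <<'E'
from h import *
for c in ['scene','side']:
    p=snapshot(c); save(p,c+'1.png'); print(c)
    for n in ['jar_onion','jar_seed_mix','jar_garlic','jar_chili_lime','prep_board','jar_place','stop_range','jaw','bar_grip','pad_rest','oil_bottle_small']:
        m=models.mark_of(n,p)[:2]; 
        print(n,[(np.round(a['point'],3).tolist(),round(a['score'],2)) for a in m])
print(ctrl.read_state())
E
```

```text
scene
jar_onion [([0.742, -0.289, -0.001], 0.75), ([0.489, -0.373, -0.002], 0.59)]
jar_seed_mix [([0.573, -0.281, -0.003], 0.55)]
jar_garlic [([0.408, -0.32, -0.0], 0.53), ([0.532, 0.149, 0.017], 0.37)]
jar_chili_lime [([0.41, 0.109, 0.016], 0.77), ([0.534, 0.093, -0.001], 0.54)]
prep_board [([0.409, -0.316, 0.005], 0.47)]
jar_place [([0.542, 0.049, 0.019], 0.69), ([0.531, 0.219, 0.067], 0.19)]
stop_range [([0.542, -0.027, 0.016], 0.63)]
jaw [([0.539, 0.118, 0.043], 0.59), ([0.528, 0.148, 0.015], 0.56)]
bar_grip [([0.53, 0.219, 0.068], 0.57)]
pad_rest [([0.537, 0.117, 0.046], 0.77)]
oil_bottle_small [([0.772, 0.071, 0.005], 0.76)]
side
jar_onion [([0.487, -0.375, -0.003], 0.9)]
jar_seed_mix [([0.573, -0.286, 0.002], 0.81), ([0.544, -0.021, 0.017], 0.73)]
jar_garlic [([0.41, -0.318, -0.0], 0.73)]
jar_chili_lime [([0.411, 0.108, 0.019], 0.87)]
prep_board [([0.537, 0.093, 0.003], 0.82), ([0.537, 0.146, 0.019], 0.54)]
jar_place [([0.538, 0.054, 0.015], 0.98), ([0.574, -0.286, -0.0], 0.35)]
stop_range [([0.546, -0.022, 0.018], 0.97)]
jaw [([0.538, 0.144, 0.017], 0.68)]
bar_grip [([0.526, 0.22, 0.065], 0.51)]
pad_rest [([0.535, 0.116, 0.042], 0.66)]
oil_bottle_small [([0.773, 0.072, -0.002], 0.6)]
{'t': 1.2, 'q': array([-1.14200004e+00,  2.38183165e-01, -1.35136142e-02,  1.31923677e+00,
       -4.46127595e-06,  1.57076710e+00]), 'dq': array([ 0.00055459, -0.00155494,  0.00187844, -0.00058772, -0.00033498,
       -0.0005396 ]), 'effort': array([ 1.88032696e-03, -5.38587606e+01,  3.46692181e+01,  3.15559140e-03,
        1.83396983e-04,  3.01574509e-06]), 'tcp_pos': array([ 0.21825157, -0.47740579,  0.20757975]), 'eef_rot': array([ 9.77101510e-01,  2.12773668e-01, -1.67764698e-05, -6.65668891e-05]), 'contact_force': array([0.08135213, 0.54750989, 0.86972727]), 'moment': array([-0.00915977, -0.00764778,  0.00715515]), 'finger_force': 0.0, 'width': 1.0027746648049818}
```

View images.

```bash
python3 - <<'E'
import cv2,numpy as np
a=cv2.imread('pics/scene1.png');b=cv2.imread('pics/side1.png')
cv2.imwrite('pics/both1.png',cv2.resize(np.vstack([a,b]),(480,600)))
E
python3 - <<'E'
from h import *
# cylinder fits from both cams' depth
def circ(P,zlo,zhi,c,r,R=0.035):
    from scipy.optimize import least_squares
    Q=P[(P[:,2]>zlo)&(P[:,2]<zhi)&(np.hypot(P[:,0]-c[0],P[:,1]-c[1])<R)]
    if len(Q)<20: return None
    s=least_squares(lambda x:np.hypot(Q[:,0]-x[0],Q[:,1]-x[1])-r,c,loss='soft_l1',f_scale=.002)
    return np.round(s.x,4),len(Q),np.round(np.percentile(P[np.hypot(P[:,0]-s.x[0],P[:,1]-s.x[1])<r*.8][:,2],[50,95]),3)
for c in ['scene','side']:
    p=snapshot(c);P=pts(p)
    print(c,'cam',np.round(-p['R'].T@p['t'],2))
    for n,cc,r in [('onion',(.488,-.374),.02),('seed',(.573,-.284),.0185),('garlic',(.409,-.319),.017),('chili',(.41,.108),.022)]:
        print(n,circ(P,.025 if n!='chili' else .03,.065,cc,r))
    # board edges/top
    B=P[(abs(P[:,2]-.016)<.004)&(P[:,0]>.3)&(P[:,0]<.72)&(abs(P[:,1]-.1)<.35)]
    print('board rect',cv2.minAreaRect(B[:,:2].astype(np.float32)))
    ba=P[(P[:,2]>.058)&(P[:,2]<.09)&(abs(P[:,0]-.53)<.05)&(abs(P[:,1]-.22)<.02)]
    if len(ba): print('bar',len(ba),np.round(np.percentile(ba,[2,50,98],axis=0),4))
    st=P[(P[:,2]>.058)&(P[:,2]<.07)&(abs(P[:,0]-.545)<.06)&(abs(P[:,1]+.03)<.06)]
    if len(st): print('stop top',len(st),np.round(np.percentile(st,[2,50,98],axis=0),4))
E
```

```text
scene cam [0.17 0.55 1.29]
onion (array([ 0.4884, -0.378 ]), 98, array([0.073, 0.077]))
seed (array([ 0.5709, -0.2866]), 91, array([0.085, 0.089]))
garlic (array([ 0.4107, -0.3215]), 90, array([0.09 , 0.093]))
chili (array([0.4109, 0.1071]), 78, array([0.127, 0.131]))
board rect ((0.49703681468963623, 0.1106949895620346), (0.6837387084960938, 0.3132794499397278), 82.45380401611328)
bar 121 [[0.4888 0.2109 0.0649]
 [0.5272 0.2178 0.0704]
 [0.568  0.2235 0.0764]]
stop top 303 [[ 0.5045 -0.0416  0.0583]
 [ 0.5438 -0.0239  0.0633]
 [ 0.5823  0.0057  0.0689]]
side cam [ 0.8  -0.72  1.18]
onion (array([ 0.4916, -0.3753]), 110, array([0.069, 0.072]))
seed (array([ 0.5741, -0.2843]), 90, array([0.082, 0.085]))
garlic (array([ 0.4145, -0.3193]), 93, array([0.087, 0.09 ]))
chili (array([0.4152, 0.1083]), 108, array([0.124, 0.127]))
board rect ((0.541791558265686, 0.0879426896572113), (0.3305149972438812, 0.6860264539718628), 2.1499452590942383)
bar 91 [[0.4955 0.2086 0.0604]
 [0.5341 0.2145 0.0672]
 [0.5736 0.2238 0.0727]]
stop top 241 [[ 0.5104 -0.0425  0.0581]
 [ 0.5495 -0.0282  0.0616]
 [ 0.588   0.0044  0.0659]]
```

View pics/both1.png

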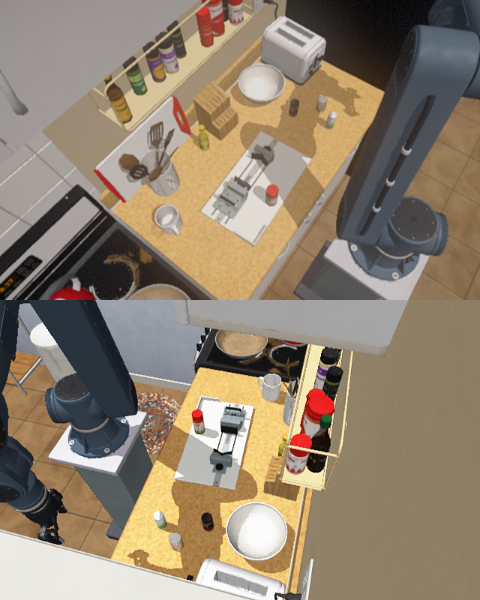

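Scene shows the board in the middle, with the jaw left and stop right, and the chili jar on its near edge. The three small jars are on the right, at about (322,102), (331,120) and (293,107). The jar at (0.49,-0.376) has a top of 71 mm, so it's the target.

send_rows --pt "0.05 0.02 -0.01 0 0 0.25" --pt "0.1 0.04 -0.02 0 0 0.5" --pt "0.15 0.06 -0.04 0 0 0.75" --pt "0.2 0.08 -0.05 0 0 1" --pt "0.24 0.09 -0.05 0 0 1" --pt "0.272 0.101 -0.05 0 0 1" --fingers 1 --force 25

```text
t: 1.9
tcp_pos: [0.4921, -0.3752, 0.1569]
eef_rot: [0.889, 0.459, -0.0, -0.0]
contact_force: [-0.4, -1.0, -0.5]
width: 1.001
finger_force: 0.0
```

send_rows --pt "0 0 0 0 0 0.27" --pt "0 0 0 0 0 0.55" --pt "0 0 0 0 0 0.8" --pt "0 0 0 0 0 1"

```text
t: 2.3
tcp_pos: [0.4905, -0.3762, 0.1574]
eef_rot: [0.738, 0.675, -0.0, -0.0]
contact_force: [0.0, 0.5, 0.4]
width: 0.994
finger_force: 0.0
```

send_rows --pt "0 0 0 0 0 0.2" --pt "0 0 0 0 0 0.31" --pt "0 0 0 0 0 0.31" --pt "0 0 0 0 0 0.31"

```text
t: 2.7
tcp_pos: [0.4902, -0.3764, 0.1575]
eef_rot: [0.684, 0.73, -0.0, -0.0]
contact_force: [-0.7, 0.1, -0.5]
width: 0.999
finger_force: 0.0
```

```bash
python3 - <<'E'
from h import *
p=snapshot('wrist'); save(p,'w1.png')
for n in ['jar_onion','jar_seed_mix','jar_garlic']:
    print(n,[(np.round(a['point'],3).tolist(),round(a['score'],2)) for a in models.mark_of(n,p)[:2]])
s=ctrl.read_state();print(s['t'],s['tcp_pos'],s['eef_rot'],s['q'],s['contact_force'])
# depth: fisheye top of jar
v,u=np.nonzero(p['z_map']>0);d=p['z_map'][v,u];x=u-p['cx'];y=v-p['cy'];r=np.hypot(x,y)+1e-9;th=r/p['fx'];k=th<1.3
t=np.tan(th)*d;X=np.stack([x/r*t,y/r*t,d],1)[k];P=(X-p['t'])@p['R']
for c in [(.49,-.376),(.573,-.285),(.412,-.32)]:
    Q=P[(np.hypot(P[:,0]-c[0],P[:,1]-c[1])<.035)&(P[:,2]>.055)]
    if len(Q)>5: 
        h=np.percentile(Q[:,2],90);T=Q[Q[:,2]>h-.008]; print(len(T),h,cv2.minEnclosingCircle(T[:,:2].astype(np.float32)))
E
```

```text
jar_onion [([0.486, -0.374, 0.002], 0.72)]
jar_seed_mix [([0.568, -0.281, -0.002], 0.57)]
jar_garlic [([0.405, -0.319, -0.003], 0.76)]
2.9 [ 0.49027822 -0.37642354  0.1575819 ] [ 6.83143437e-01  7.30284220e-01 -2.78180137e-05 -2.80138126e-05] [-6.54753924e-01  4.17049166e-01  1.21309909e-01  1.27511824e+00
 -4.99297086e-05  8.49362917e-01] [-0.03558111 -0.27323715  0.35081531]
5617 0.2797516735540013 ((0.48971855640411377, -0.36851969361305237), 0.03396577760577202)
1541 0.08520746878559879 ((0.5706743001937866, -0.28424057364463806), 0.01877022534608841)
1377 0.09019452900624003 ((0.41283977031707764, -0.3193652331829071), 0.017164431512355804)
```

View pics/w1.png

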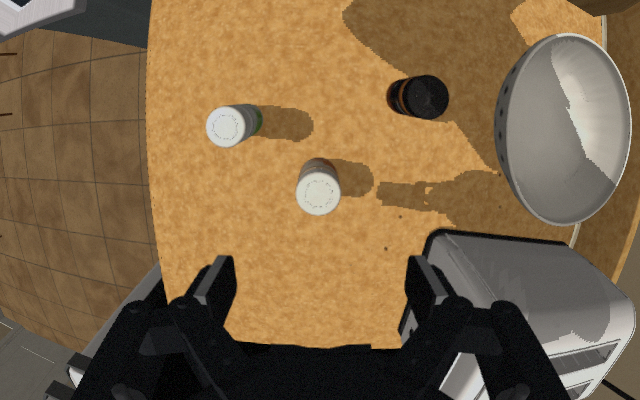

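The wrist view shows the onion cap at about (318,193), between the fingers. Garlic is at (228,126), seed mix at (425,97), and the toaster is to the lower right, so I'll check clearance to it.

```bash
cat >> h.py <<'E'
def wpts(p):
    v,u=np.nonzero(p['z_map']>0);d=p['z_map'][v,u];x=u-p['cx'];y=v-p['cy'];r=np.hypot(x,y)+1e-9;th=r/p['fx'];k=th<1.3
    t=np.tan(th)*d;X=np.stack([x/r*t,y/r*t,d],1)[k];return (X-p['t'])@p['R'],u[k],v[k]
E
python3 - <<'E'
from h import *
p=snapshot('wrist');P,u,v=wpts(p)
k=(np.hypot(P[:,0]-.49,P[:,1]+.376)<.035)&(P[:,2]>.062)&(P[:,2]<.078);print(k.sum(),cv2.minEnclosingCircle(P[k][:,:2].astype(np.float32)),np.median(P[k][:,2]))
k=(u>425)&(v>235)&(v<320)&(P[:,2]>.05)&(u>470);print('toaster',np.percentile(P[k],[1,10,50,90,99],axis=0).round(3))
p=snapshot('side');P=pts(p)
k=(P[:,0]>.3)&(P[:,0]<.9)&(P[:,1]<-.42)&(P[:,2]>.08)&(P[:,2]<.25);print(np.percentile(P[k],[1,10,50,90,99],axis=0).round(3))
E
```

```text
1646 ((0.4889160096645355, -0.3748925030231476), 0.020293457433581352) 0.07132289166113234
toaster [[ 0.551 -0.465  0.053]
 [ 0.634 -0.447  0.071]
 [ 0.737 -0.436  0.121]
 [ 0.889 -0.412  0.169]
 [ 0.902 -0.36   0.25 ]]
[[ 0.599 -0.514  0.084]
 [ 0.643 -0.507  0.112]
 [ 0.734 -0.473  0.18 ]
 [ 0.837 -0.449  0.186]
 [ 0.895 -0.431  0.189]]
```

send_rows --pt "-0.001 0.001 -0.04 0 0 0" --pt "-0.001 0.001 -0.08 0 0 0" --pt "-0.001 0.001 -0.11 0 0 0" --pt "-0.001 0.001 -0.13 0 0 0" --pt "-0.001 0.001 -0.135 0 0 0" --pt "-0.001 0.001 -0.135 0 0 0"

```text
t: 3.6
tcp_pos: [0.489, -0.3753, 0.0222]
eef_rot: [0.683, 0.73, -0.0, -0.001]
contact_force: [-0.1, -0.5, 1.0]
width: 1.002
finger_force: 0.0
```

send_rows --pt "0 0 0 0 0 0" --pt "0 0 0 0 0 0" --pt "0 0 0 0 0 0" --pt "0 0 0 0 0 0" --pt "0 0 0 0 0 0" --pt "0 0 0 0 0 0" --pt "0 0 0 0 0 0" --pt "0 0 0 0 0 0" --fingers -1 --force 25

```text
t: 4.4
tcp_pos: [0.4898, -0.3759, 0.0237]
eef_rot: [0.683, 0.731, -0.0, 0.001]
contact_force: [-0.2, -0.3, 6.2]
width: 0.444
finger_force: 24.7
```

send_rows --pt "0 0 0.03 0 0 0" --pt "0 0 0.07 0 0 0" --pt "0 0 0.11 0 0 0" --pt "0.005 0.04 0.12 0 0 0" --pt "0.01 0.08 0.12 0 0 0" --pt "0.015 0.12 0.12 0 0 0" --pt "0.02 0.16 0.12 0 0 0" --pt "0.025 0.2 0.12 0 0 0" --pt "0.03 0.24 0.12 0 0 0" --pt "0.035 0.28 0.12 0 0 0" --pt "0.04 0.32 0.12 0 0 0" --pt "0.045 0.36 0.12 0 0 0" --pt "0.05 0.4 0.12 0 0 0" --pt "0.052 0.42 0.12 0 0 0" --pt "0.052 0.427 0.12 0 0 0" --pt "0.052 0.427 0.12 0 0 0"

```text
t: 6.0
tcp_pos: [0.541, 0.0522, 0.1425]
eef_rot: [0.682, 0.731, -0.0, -0.0]
contact_force: [-0.0, 0.2, -1.5]
width: 0.45
finger_force: 25.8
```

```bash
python3 - <<'E'
from h import *
s=ctrl.read_state();print(s['t'],s['tcp_pos'],s['contact_force'],s['width'])
p=snapshot('wrist'); save(p,'w2.png');P,u,v=wpts(p)
for n in ['jar_place','stop_range','bar_grip','pad_rest','jaw','prep_board']:
    print(n,[(np.round(a['point'],3).tolist(),round(a['score'],2)) for a in models.mark_of(n,p)[:2]])
def box(n,c,lo,hi,r=.05,ry=.02):
    k=(abs(P[:,0]-c[0])<r)&(abs(P[:,1]-c[1])<ry)&(P[:,2]>lo)&(P[:,2]<hi)
    if k.sum()>10: print(n,k.sum(),cv2.minAreaRect(P[k][:,:2].astype(np.float32)),np.percentile(P[k],[2,50,98],axis=0).round(4).tolist())
box('bar',(.53,.217),.055,.085)
box('stop',(.546,-.025),.055,.07,.06,.05)
E
```

```text
6.0 [0.54104796 0.0522105  0.1425348 ] [-0.04849091  0.22827299 -1.45786129] 0.4496833963958102
jar_place [([0.544, 0.05, 0.019], 0.58)]
stop_range []
bar_grip []
pad_rest [([0.534, 0.123, 0.041], 0.8)]
jaw [([0.534, 0.14, 0.022], 0.62)]
prep_board [([0.538, 0.092, 0.001], 0.95), ([0.413, 0.108, 0.014], 0.26)]
bar 328 ((0.5317343473434448, 0.21348005533218384), (0.08357233554124832, 0.004643710795789957), 4.087069511413574) [[0.4929, 0.2103, 0.058], [0.5375, 0.2134, 0.0681], [0.5706, 0.2168, 0.0713]]
stop 36 ((0.5437600016593933, 0.008381673134863377), (0.071964330971241, 0.005230636801570654), 1.9540783166885376) [[0.508, 0.0054, 0.0554], [0.5109, 0.0075, 0.0607], [0.5798, 0.0118, 0.0631]]
```

View pics/w2.png

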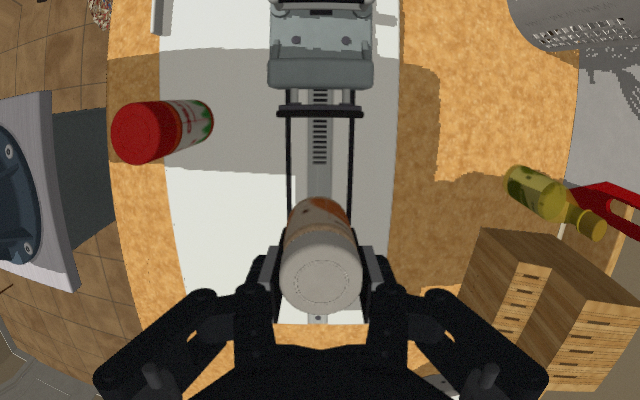

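The wrist view shows the jar held at (320,265), over the track. The pad is at (320,112), the casting at (320,60) and the chili jar at (145,130), well clear. Lowering now.

send_rows --pt "0.001 0 -0.03 0 0 0" --pt "0.001 0 -0.06 0 0 0" --pt "0.001 0 -0.085 0 0 0" --pt "0.001 0 -0.095 0 0 0" --pt "0.001 0 -0.1 0 0 0" --pt "0.001 0 -0.1 0 0 0" --pt "0.001 0 -0.1 0 0 0"

```text
t: 7.05
tcp_pos: [0.5431, 0.0515, 0.0436]
eef_rot: [0.683, 0.731, 0.001, 0.001]
contact_force: [-0.3, 0.0, -2.1]
width: 0.449
finger_force: 25.8
```

send_rows --pt "0 0 -0.001 0 0 0" --pt "0 0 -0.002 0 0 0" --pt "0 0 -0.003 0 0 0" --pt "0 0 -0.003 0 0 0"

```text
t: 7.45
tcp_pos: [0.5425, 0.0516, 0.0398]
eef_rot: [0.683, 0.731, 0.0, 0.0]
contact_force: [-1.3, 0.1, 0.2]
width: 0.443
finger_force: 25.9
```

send_rows --pt "0 0 -0.001 0 0 0" --pt "0 0 -0.0015 0 0 0" --pt "0 0 -0.0015 0 0 0"

```text
t: 7.75
tcp_pos: [0.5426, 0.0516, 0.0395]
eef_rot: [0.683, 0.731, 0.001, 0.0]
contact_force: [-4.2, -0.8, 15.0]
width: 0.444
finger_force: 27.1
```

send_rows --pt "0 0 0.001 0 0 0" --pt "0 0 0.001 0 0 0" --pt "0 0 0.001 0 0 0" --pt "0 0 0.001 0 0 0" --pt "0 0 0.001 0 0 0" --pt "0 0 0.001 0 0 0" --pt "0 0 0.001 0 0 0" --fingers 1

```text
t: 8.45
tcp_pos: [0.5422, 0.0516, 0.039]
eef_rot: [0.683, 0.731, -0.0, -0.0]
contact_force: [-0.4, 0.2, 0.7]
width: 0.998
finger_force: 0.0
```

send_rows --pt "0 0 0.01 0 0 0" --pt "0 0 0.03 0 0 0" --pt "0 0 0.06 0 0 0" --pt "0 0 0.1 0 0 0" --pt "0 0 0.11 0 0 0"

```text
t: 8.95
tcp_pos: [0.5442, 0.0518, 0.1538]
eef_rot: [0.683, 0.731, 0.002, 0.002]
contact_force: [-0.1, 0.5, -0.3]
width: 0.999
finger_force: 0.0
```

```bash
python3 - <<'E'
from h import *
s=ctrl.read_state();print(s['t'],s['tcp_pos'],s['contact_force'],s['width'])
for c in ['wrist','side','scene']:
    p=snapshot(c); P=wpts(p)[0] if c=='wrist' else pts(p)
    if c=='wrist': save(p,'w3.png')
    k=(np.hypot(P[:,0]-.542,P[:,1]-.052)<.035)&(P[:,2]>.08)&(P[:,2]<.095)
    if k.sum()>5:print(c,k.sum(),cv2.minEnclosingCircle(P[k][:,:2].astype(np.float32)),np.percentile(P[k][:,2],[5,50,95]))
    for n in ['bar_grip','pad_rest']: print(n,[(np.round(a['point'],3).tolist(),round(a['score'],2)) for a in models.mark_of(n,p)[:2]])
E
```

```text
8.95 [0.54424854 0.05175878 0.15384197] [-0.12182951  0.49374613 -0.2887252 ] 0.9994769961003899
wrist 1864 ((0.5417062640190125, 0.05261536315083504), 0.02039209008216858) [0.08560342 0.08723953 0.08837608]
bar_grip []
pad_rest [([0.536, 0.122, 0.039], 0.77)]
side 120 ((0.5439614653587341, 0.0499555729329586), 0.020454443991184235) [0.08163433 0.08521349 0.08863134]
bar_grip []
pad_rest [([0.536, 0.117, 0.042], 0.87)]
scene 146 ((0.5407355427742004, 0.05140124633908272), 0.02057468518614769) [0.08359205 0.08848751 0.09185135]
bar_grip [([0.532, 0.217, 0.069], 0.49)]
pad_rest [([0.539, 0.119, 0.044], 0.89)]
```

The jar stands upright at (0.542, 0.0515), with its top at 87 mm. Next is the bar: turn 90° so the fingers close across it.

send_rows --pt "0 0.03 0.01 0 0 0.25" --pt "-0.003 0.06 0.01 0 0 0.5" --pt "-0.006 0.1 0.01 0 0 0.75" --pt "-0.01 0.14 0.01 0 0 1" --pt "-0.012 0.165 0.01 0 0 1" --fingers -0.2

```text
t: 9.9
tcp_pos: [0.5296, 0.2188, 0.1584]
eef_rot: [0.468, 0.884, -0.0, -0.0]
contact_force: [0.3, 0.1, -0.1]
width: 0.4
finger_force: 0.0
```

send_rows --pt "0 0 0 0 0 0.27" --pt "0 0 0 0 0 0.55" --pt "0 0 0 0 0 0.8" --pt "0 0 0 0 0 1"

```text
t: 10.3
tcp_pos: [0.5299, 0.2166, 0.1583]
eef_rot: [0.223, 0.975, -0.0, -0.001]
contact_force: [-0.2, -0.3, -0.3]
width: 0.402
finger_force: 0.0
```

send_rows --pt "0 0 0 0 0 0.27" --pt "0 0 0 0 0 0.55" --pt "0 0 0 0 0 0.8" --pt "0 0 0 0 0 1" --pt "0 0 0 0 0 1"

```text
t: 10.8
tcp_pos: [0.53, 0.2164, 0.1584]
eef_rot: [-0.034, 0.999, -0.0, -0.0]
contact_force: [-0.7, 0.8, -0.5]
width: 0.399
finger_force: 0.0
```

```bash
python3 - <<'E'
from h import *
s=ctrl.read_state();print(s['t'],s['tcp_pos'],s['eef_rot'],s['contact_force'],s['width'],s['q'])
p=snapshot('wrist'); save(p,'w4.png');P,u,v=wpts(p)
for n in ['bar_grip','jaw']: print(n,[(np.round(a['point'],3).tolist(),round(a['score'],2)) for a in models.mark_of(n,p)[:2]])
k=(abs(P[:,0]-.531)<.045)&(abs(P[:,1]-.217)<.015)&(P[:,2]>.058)&(P[:,2]<.085)
print(k.sum(),cv2.minAreaRect(P[k][:,:2].astype(np.float32)),np.percentile(P[k],[2,50,98],axis=0).round(4).tolist())
E
```

```text
10.8 [0.53002636 0.21644731 0.15843701] [-3.44579912e-02  9.99405993e-01 -2.49408811e-04 -4.95288558e-04] [-0.71659257  0.75570515 -0.52613609] 0.3987810988590123 [ 3.87774036e-01  3.39747825e-01  3.71187549e-03  1.23586236e+00
 -1.25262908e-04  3.18844467e-01]
bar_grip [([0.528, 0.217, 0.067], 0.89)]
jaw [([0.534, 0.139, 0.021], 0.72)]
1110 ((0.5302417278289795, 0.2180020809173584), (0.08253810554742813, 0.011050893925130367), 3.7401797771453857) [[0.4906, 0.2116, 0.0671], [0.5277, 0.2179, 0.071], [0.5687, 0.2244, 0.0729]]
```

View pics/w4.png

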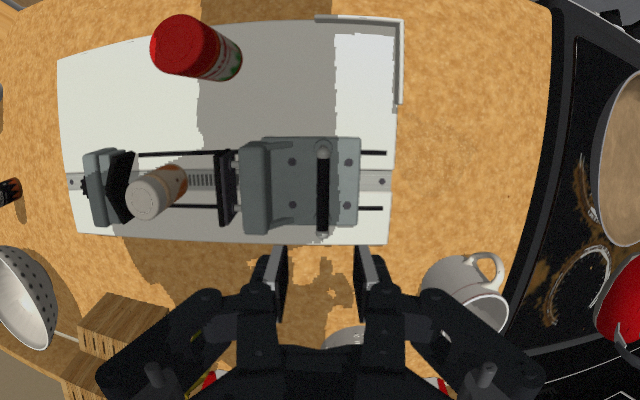

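The wrist view shows the bar at (322,190), lined up with the fingers, and the jar at (150,195) standing in front of the stop. Bar centre is (0.530, 0.2175, 0.066), which means it is down.

send_rows --pt "0 0.001 -0.04 0 0 0" --pt "0 0.001 -0.07 0 0 0" --pt "0 0.001 -0.09 0 0 0" --pt "0 0.001 -0.1 0 0 0" --pt "0 0.001 -0.105 0 0 0" --pt "0 0.001 -0.105 0 0 0" --pt "0 0.001 -0.105 0 0 0"

```text
t: 11.65
tcp_pos: [0.5309, 0.2178, 0.055]
eef_rot: [-0.034, 0.999, 0.0, 0.001]
contact_force: [0.5, 0.8, 0.0]
width: 0.4
finger_force: 0.0
```

send_rows --pt "0 0 0 0 0 0" --pt "0 0 0 0 0 0" --pt "0 0 0 0 0 0" --pt "0 0 0 0 0 0" --pt "0 0 0 0 0 0" --pt "0 0 0 0 0 0" --fingers -1 --force 25

```text
t: 12.25
tcp_pos: [0.5302, 0.2176, 0.0541]
eef_rot: [-0.034, 0.999, -0.0, -0.0]
contact_force: [0.6, 1.3, 0.4]
width: -0.0
finger_force: 0.0
```

```bash
python3 - <<'E'
from h import *
s=ctrl.read_state();print(s['t'],s['tcp_pos'],s['contact_force'],s['width'],s['finger_force'])
a=snapshot('scene');b=snapshot('wrist')
for n in ['bar_grip','jaw','jar_onion']: print(n,[(np.round(x['point'],3).tolist(),round(x['score'],2)) for x in models.mark_of(n,a)[:2]])
X=a['R']@np.array([.53,.217,.07])+a['t'];u=int(a['fx']*X[0]/X[2]+a['cx']);v=int(a['fy']*X[1]/X[2]+a['cy']);print(u,v)
A=a['image'][max(0,v-75):v+75,max(0,u-100):u+100]
o=np.vstack([cv2.resize(A,(480,360),interpolation=2),cv2.resize(b['image'],(480,240))]);save({'image':o[:600]},'c5.png')
E
```

```text
12.25 [0.53022771 0.21756212 0.05405286] [0.5859425  1.30133427 0.38526559] -5.20656787644974e-05 0.0
bar_grip [([0.528, 0.218, 0.069], 0.46)]
jaw [([0.537, 0.094, 0.0], 0.58), ([0.532, 0.146, 0.017], 0.56)]
jar_onion [([0.541, 0.055, 0.017], 0.53), ([0.646, 0.403, 0.002], 0.34)]
302 266
```

View pics/c5.png

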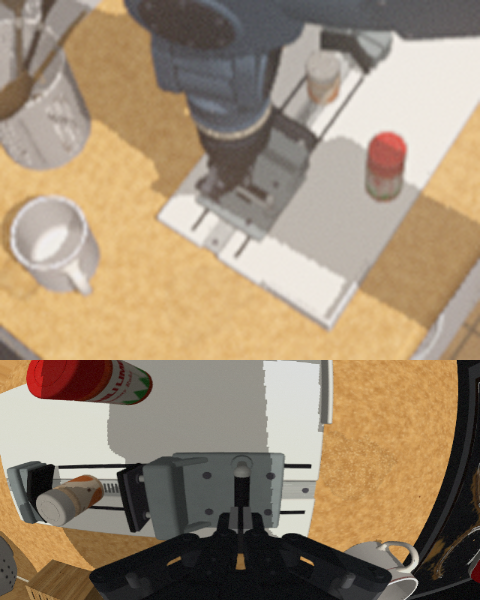

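```bash
python3 - <<'E'
from h import *
b=snapshot('wrist');P,u,v=wpts(b)
A=b['image'][110:260,240:400];save({'image':cv2.resize(A,(640,600),interpolation=2)},'c6.png')
k=(abs(P[:,0]-.531)<.045)&(abs(P[:,1]-.217)<.012)&(P[:,2]>.03)&(P[:,2]<.12)
Q=P[k]
for x in np.arange(.485,.576,.01):
    q=Q[abs(Q[:,0]-x)<.005]
    if len(q)>3: print(round(x,3),len(q),np.percentile(q[:,1],[5,50,95]).round(4),np.percentile(q[:,2],[5,50,95]).round(4))
E
```

```text
0.485 201 [0.21   0.216  0.2236] [0.0302 0.0376 0.0694]
0.495 795 [0.2089 0.2158 0.2237] [0.0356 0.0686 0.0727]
0.505 429 [0.2089 0.2164 0.2233] [0.0302 0.0708 0.0724]
0.515 781 [0.2098 0.2185 0.2243] [0.0307 0.0723 0.1187]
0.525 1894 [0.2064 0.2161 0.2276] [0.0698 0.1001 0.116 ]
0.535 164 [0.2075 0.2173 0.2265] [0.0301 0.1156 0.1165]
0.545 54 [0.2057 0.2174 0.2286] [0.03   0.0306 0.1157]
0.555 10 [0.2057 0.2072 0.2199] [0.03   0.0305 0.0309]
```

View pics/c6.png

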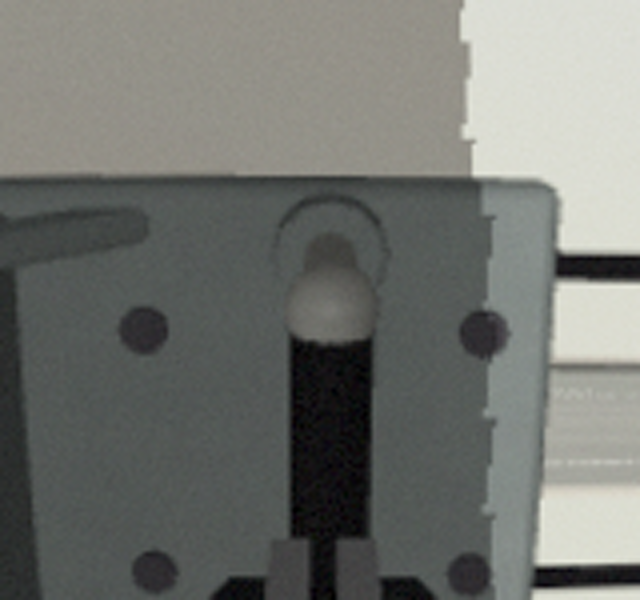

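```bash
python3 - <<'E'
from h import *
b=snapshot('wrist');P,u,v=wpts(b);s=ctrl.read_state();print(s['t'],s['width'],s['finger_force'],s['contact_force'])
print('cam',-b['R'].T@b['t'])
for X in [(.519,.2176,.054),(.53,.2176,.054),(.519,.2176,.073),(.53,.2175,.071),(.519,.2176,.085)]:
    c=b['R']@np.array(X)+b['t'];r=np.hypot(c[0],c[1]);th=np.arctan2(r,c[2]);print(X,(b['cx']+c[0]/r*th*b['fx']).round(1),(b['cy']+c[1]/r*th*b['fy']).round(1))
for col in [311,320,329]:
  for row in range(225,275,4):
    k=(u==col)&(v==row)
    if k.any(): print(col,row,P[k][0].round(4))
E
```

```text
12.6 3.8225644284885406e-05 0.0 [-0.39621157 -0.78020335 -0.19043226]
cam [0.45140091 0.211843   0.22085295]
(0.519, 0.2176, 0.054) 322.1 220.8
(0.53, 0.2176, 0.054) 320.8 237.9
(0.519, 0.2176, 0.073) 322.3 234.5
(0.53, 0.2175, 0.071) 320.7 251.2
(0.519, 0.2176, 0.085) 322.5 244.7
311 225 [0.5328 0.2112 0.0287]
311 229 [0.535  0.2114 0.0304]
311 233 [0.5385 0.2116 0.0292]
311 237 [0.541  0.2117 0.0302]
311 241 [0.5438 0.2119 0.0305]
311 245 [0.5207 0.212  0.0828]
311 249 [0.5205 0.2121 0.0874]
311 253 [0.5207 0.2122 0.0912]
311 257 [0.52   0.2123 0.0963]
311 261 [0.52   0.2124 0.1001]
311 265 [0.521  0.2125 0.102 ]
311 269 [0.5207 0.2126 0.1059]
311 273 [0.5203 0.2127 0.1098]
320 225 [0.5146 0.2161 0.071 ]
320 229 [0.5162 0.2162 0.0725]
320 233 [0.519  0.2164 0.0714]
320 237 [0.521  0.2165 0.072 ]
320 241 [0.523  0.2167 0.0727]
320 245 [0.5206 0.2165 0.0824]
320 249 [0.52   0.2165 0.0878]
320 253 [0.5197 0.2164 0.0925]
320 257 [0.5205 0.2165 0.095 ]
320 261 [0.5196 0.2164 0.1003]
320 265 [0.5201 0.2165 0.103 ]
320 269 [0.5208 0.2165 0.1053]
320 273 [0.521  0.2165 0.1082]
329 225 [0.514  0.2208 0.0715]
329 229 [0.5168 0.221  0.0703]
329 233 [0.519  0.2212 0.0707]
329 237 [0.5215 0.2214 0.0703]
329 241 [0.524  0.2216 0.0699]
329 245 [0.5204 0.221  0.0821]
329 249 [0.5196 0.2208 0.0881]
329 253 [0.5203 0.2207 0.0909]
329 257 [0.5203 0.2206 0.0948]
329 261 [0.5202 0.2205 0.0988]
329 265 [0.5201 0.2204 0.1025]
329 269 [0.5198 0.2203 0.1066]
329 273 [0.5195 0.2202 0.1102]
```

Both depth and touch agree that the visible fingertips are at z≈0.082, above the bar top at 0.072, so the grasp closed on air above it. I'll reopen and go about 25 mm lower, checking force as I go.

send_rows --pt "0 0 0 0 0 0" --pt "0 0 0 0 0 0" --pt "0 0 0 0 0 0" --pt "0 0 0 0 0 0" --pt "0 0 -0.005 0 0 0" --pt "0 0 -0.01 0 0 0" --pt "0 0 -0.01 0 0 0" --fingers -0.2

```text
t: 13.3
tcp_pos: [0.5296, 0.2173, 0.0431]
eef_rot: [-0.034, 0.999, -0.0, -0.001]
contact_force: [-0.6, 0.1, 0.1]
width: 0.398
finger_force: 0.0
```

```bash
python3 - <<'E'
from h import *
b=snapshot('wrist');P,u,v=wpts(b);s=ctrl.read_state();print(s['t'],s['tcp_pos'],s['width'],s['contact_force'])
k=(P[:,2]<.13)&(P[:,2]>.04)&(abs(P[:,0]-.5205)<.003)&(abs(P[:,1]-.2175)<.04)
for lo in np.arange(.18,.256,.004):
    q=P[k&(abs(P[:,1]-lo)<.002)]
    if len(q)>2: print(round(lo,3),len(q),q[:,2].min().round(4),np.percentile(q[:,2],20).round(4))
save({'image':cv2.resize(b['image'][110:310,220:420],(600,600),interpolation=2)},'c7.png')
E
```

```text
13.35 [0.52983712 0.21739605 0.04345384] 0.4017099206278177 [ 0.25848004 -0.10417928  0.14562352]
0.18 80 0.116 0.1186
0.184 4 0.1118 0.1123
0.188 253 0.107 0.1132
0.192 455 0.073 0.1031
0.196 648 0.0725 0.0887
0.2 242 0.0718 0.0839
0.212 40 0.067 0.0679
0.216 87 0.0703 0.0709
0.22 84 0.069 0.0704
0.224 22 0.0661 0.0669
0.232 176 0.0708 0.0823
0.236 516 0.0729 0.0859
0.24 236 0.072 0.0826
0.244 246 0.0744 0.0814
0.248 190 0.0773 0.0904
0.252 290 0.1086 0.114
0.256 187 0.11 0.1224
```

View pics/c7.png

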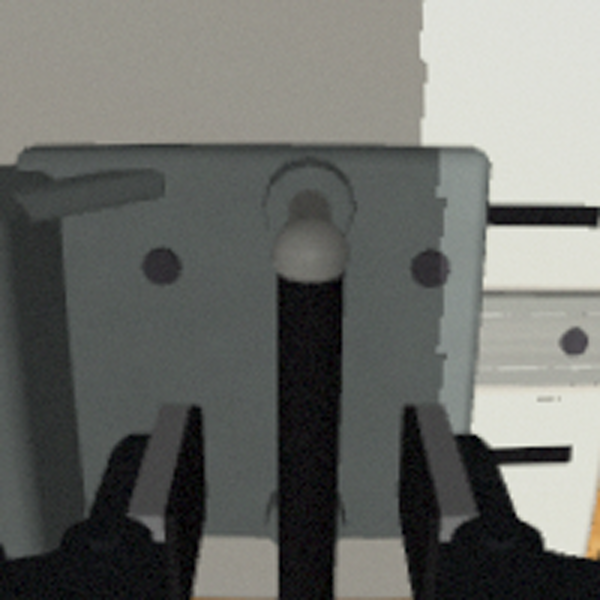

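The view shows the fingers straddling the bar symmetrically, with tips at about (185,405) and (425,405) in the crop and the bar at 310. The tips are at z≈0.072, so I'll go 16 mm lower and close.

send_rows --pt "0 0 -0.005 0 0 0" --pt "0 0 -0.01 0 0 0" --pt "0 0 -0.014 0 0 0" --pt "0 0 -0.016 0 0 0" --pt "0 0 -0.016 0 0 0"

```text
t: 13.85
tcp_pos: [0.53, 0.2175, 0.0276]
eef_rot: [-0.034, 0.999, -0.0, -0.0]
contact_force: [-0.2, 0.5, -0.2]
width: 0.399
finger_force: 0.0
```

send_rows --pt "0 0 0 0 0 0" --pt "0 0 0 0 0 0" --pt "0 0 0 0 0 0" --pt "0 0 0 0 0 0" --pt "0 0 0 0 0 0" --pt "0 0 0 0 0 0" --fingers -1 --force 30

```text
t: 14.45
tcp_pos: [0.5304, 0.2178, 0.0283]
eef_rot: [-0.034, 0.999, 0.0, 0.0]
contact_force: [-1.6, 2.6, 2.0]
width: 0.113
finger_force: 29.3
```

send_rows --pt "0 0 0.002 0 0 0" --pt "0 0 0.004 0 0 0" --pt "0 0 0.006 0 0 0" --pt "0 0 0.008 0 0 0" --pt "0 0 0.01 0 0 0" --pt "0 0 0.0105 0 0 0" --pt "0 0 0.0105 0 0 0"

```text
t: 15.15
tcp_pos: [0.5304, 0.2173, 0.0387]
eef_rot: [-0.034, 0.999, -0.0, 0.0]
contact_force: [2.2, -0.5, -3.8]
width: 0.113
finger_force: 29.2
```

send_rows --pt "0.0003 -0.004 0 0 0 0" --pt "0.0006 -0.008 0 0 0 0" --pt "0.0009 -0.012 0 0 0 0" --pt "0.0011 -0.016 0 0 0 0" --pt "0.0014 -0.02 0 0 0 0" --pt "0.0014 -0.02 0 0 0 0"

```text
t: 15.75
tcp_pos: [0.5316, 0.1967, 0.0385]
eef_rot: [-0.033, 0.999, -0.0, -0.0]
contact_force: [1.6, -0.2, -4.5]
width: 0.115
finger_force: 29.3
```

send_rows --pt "0.0003 -0.004 0 0 0 0" --pt "0.0006 -0.008 0 0 0 0" --pt "0.0009 -0.012 0 0 0 0" --pt "0.0011 -0.016 0 0 0 0" --pt "0.0014 -0.02 0 0 0 0" --pt "0.0014 -0.02 0 0 0 0" --pt "0.0014 -0.02 0 0 0 0"

```text
t: 16.45
tcp_pos: [0.5328, 0.177, 0.0384]
eef_rot: [-0.034, 0.999, -0.0, -0.0]
contact_force: [-0.6, -1.0, -5.7]
width: 0.117
finger_force: 29.4
```

send_rows --pt "0.0001 -0.002 0 0 0 0" --pt "0.0003 -0.004 0 0 0 0" --pt "0.0004 -0.006 0 0 0 0" --pt "0.0006 -0.008 0 0 0 0" --pt "0.0007 -0.01 0 0 0 0" --pt "0.0007 -0.01 0 0 0 0" --pt "0.0007 -0.01 0 0 0 0"

```text
t: 17.15
tcp_pos: [0.5334, 0.1672, 0.0384]
eef_rot: [-0.034, 0.999, -0.0, -0.0]
contact_force: [-4.3, -0.7, -5.8]
width: 0.113
finger_force: 29.4
```

```bash
python3 - <<'E'
from h import *
f=[]
for i in range(4):
    b=snapshot('wrist');s=ctrl.read_state();f.append(s['contact_force'])
P,u,v=wpts(b);print(s['t'],s['tcp_pos'],np.array(f).round(2).tolist())
for n in ['pad_rest','jar_onion','jaw']: print(n,[(np.round(x['point'],3).tolist(),round(x['score'],2)) for x in models.mark_of(n,b)[:2]])
k=(np.hypot(P[:,0]-.544,P[:,1]-.045)<.04)&(P[:,2]>.08)&(P[:,2]<.095);
if k.sum()>5:print(k.sum(),cv2.minEnclosingCircle(P[k][:,:2].astype(np.float32)))
save(b,'w8.png')
E
```

```text
17.35 [0.53335723 0.16728453 0.03840031] [[-5.01, -0.9, -4.97], [-4.5, -0.66, -4.67], [-5.45, -0.71, -5.09], [-4.99, -0.78, -4.83]]
pad_rest [([0.537, 0.07, 0.041], 0.69)]
jar_onion [([0.538, 0.047, 0.019], 0.56)]
jaw [([0.539, 0.088, 0.022], 0.68), ([0.538, 0.094, 0.002], 0.54)]
2900 ((0.5422442555427551, 0.04948488622903824), 0.0208660289645195)
```

View pics/w8.png

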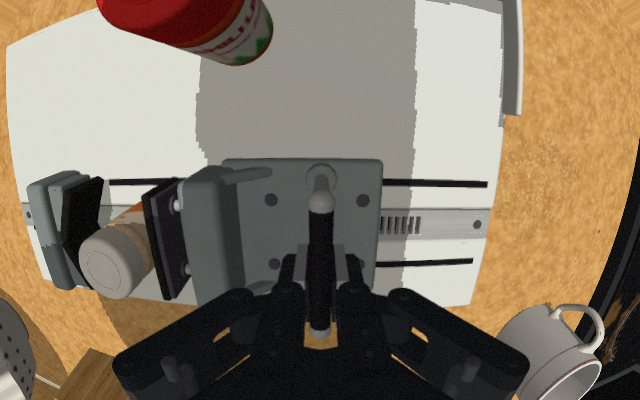

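The view shows the pad at (165,235) just touching the jar at (115,262), with the V of the stop at (75,230). The x force of −5 N means my line is slightly off the track, so I'll correct x and push on slowly.

send_rows --pt "-0.0007 0 0 0 0 0" --pt "-0.0007 -0.002 0 0 0 0" --pt "-0.0006 -0.004 0 0 0 0" --pt "-0.0006 -0.006 0 0 0 0" --pt "-0.0005 -0.008 0 0 0 0" --pt "-0.0004 -0.01 0 0 0 0" --pt "-0.0004 -0.01 0 0 0 0"

```text
t: 18.2
tcp_pos: [0.5339, 0.1572, 0.0387]
eef_rot: [-0.034, 0.999, -0.0, 0.0]
contact_force: [0.2, 0.0, -4.2]
width: 0.112
finger_force: 29.4
```

send_rows --pt "0.0001 -0.002 0 0 0 0" --pt "0.0002 -0.004 0 0 0 0" --pt "0.0003 -0.005 0 0 0 0" --pt "0.0003 -0.005 0 0 0 0"

```text
t: 18.6
tcp_pos: [0.5341, 0.1524, 0.0387]
eef_rot: [-0.034, 0.999, -0.0, 0.0]
contact_force: [2.1, 0.5, -5.4]
width: 0.112
finger_force: 29.4
```

send_rows --pt "0.0002 -0.0015 0 0 0 0" --pt "0.0004 -0.003 0 0 0 0" --pt "0.0004 -0.003 0 0 0 0"

```text
t: 18.9
tcp_pos: [0.5343, 0.1494, 0.0386]
eef_rot: [-0.034, 0.999, -0.0, 0.0]
contact_force: [2.5, 0.8, -4.9]
width: 0.113
finger_force: 29.4
```

send_rows --pt "0.0001 -0.0015 0 0 0 0" --pt "0.0002 -0.003 0 0 0 0" --pt "0.0002 -0.003 0 0 0 0"

```text
t: 19.2
tcp_pos: [0.5345, 0.1463, 0.0387]
eef_rot: [-0.034, 0.999, -0.0, 0.0]
contact_force: [3.6, 1.3, -4.4]
width: 0.112
finger_force: 29.4
```

```bash
cat > f.py <<'E'
from h import *
f=[]
for i in range(4):
    b=snapshot('wrist');s=ctrl.read_state();f.append(s['contact_force'])
P,u,v=wpts(b);print(s['t'],s['tcp_pos'],np.mean(f,0).round(2))
for lo in (.045,.03):
  k=(np.hypot(P[:,0]-.544,P[:,1]-lo)<.033)&(P[:,2]>.08)&(P[:,2]<.095)
  if k.sum()>5:print('jar',k.sum(),cv2.minEnclosingCircle(P[k][:,:2].astype(np.float32)))
for n in ['pad_rest','jar_onion']: print(n,[(np.round(x['point'],3).tolist(),round(x['score'],2)) for x in models.mark_of(n,b)[:1]])
E
python3 f.py
```

```text
19.4 [0.53446539 0.14636052 0.03861706] [ 3.68  0.48 -5.08]
jar 2787 ((0.5438601970672607, 0.029098162427544594), 0.02020801603794098)
jar 2868 ((0.5433284044265747, 0.02804078906774521), 0.02052818238735199)
pad_rest [([0.538, 0.049, 0.044], 0.74)]
jar_onion [([0.544, 0.024, 0.021], 0.87)]
```

send_rows --pt "0.0006 -0.0015 0 0 0 0" --pt "0.0008 -0.003 0 0 0 0" --pt "0.0008 -0.003 0 0 0 0"

```text
t: 19.8
tcp_pos: [0.5347, 0.1434, 0.0384]
eef_rot: [-0.034, 0.999, -0.0, -0.0]
contact_force: [1.4, 0.9, -4.2]
width: 0.11
finger_force: 29.4
```

send_rows --pt "0.0001 -0.0015 0 0 0 0" --pt "0.0002 -0.003 0 0 0 0" --pt "0.0002 -0.003 0 0 0 0"

```text
t: 20.1
tcp_pos: [0.5349, 0.1402, 0.0384]
eef_rot: [-0.034, 0.999, -0.0, -0.0]
contact_force: [0.3, 0.2, -4.7]
width: 0.111
finger_force: 29.4
```

```bash
python3 f.py
```

```text
20.3 [0.53485571 0.14025223 0.03842331] [-0.42  0.16 -5.66]
jar 2420 ((0.5441144704818726, 0.023284852504730225), 0.019963232800364494)
jar 2878 ((0.5449408292770386, 0.022220652550458908), 0.02079388126730919)
pad_rest [([0.535, 0.046, 0.039], 0.65)]
jar_onion [([0.543, 0.019, 0.018], 0.78)]
```

send_rows --pt "0.0001 -0.0015 0 0 0 0" --pt "0.0002 -0.003 0 0 0 0" --pt "0.0002 -0.003 0 0 0 0"

```text
t: 20.7
tcp_pos: [0.535, 0.1374, 0.0384]
eef_rot: [-0.034, 0.999, -0.0, -0.0]
contact_force: [-2.6, 0.6, -4.5]
width: 0.112
finger_force: 29.4
```

send_rows --pt "0.0001 -0.0015 0 0 0 0" --pt "0.0002 -0.003 0 0 0 0" --pt "0.0002 -0.003 0 0 0 0"

```text
t: 21.0
tcp_pos: [0.5353, 0.1344, 0.0385]
eef_rot: [-0.034, 0.999, -0.0, -0.0]
contact_force: [-4.1, 1.8, -5.1]
width: 0.113
finger_force: 29.4
```

```bash
python3 f.py
```

```text
21.2 [0.53526816 0.13444767 0.03844635] [-4.09  0.88 -4.51]
jar 2132 ((0.5452022552490234, 0.020337332040071487), 0.0201288890093565)
jar 2910 ((0.5449538826942444, 0.01820971630513668), 0.02066780999302864)
pad_rest [([0.539, 0.041, 0.039], 0.56)]
jar_onion []
```

send_rows --pt "-0.0006 -0.001 0 0 0 0" --pt "-0.0006 -0.002 0 0 0 0" --pt "-0.0006 -0.002 0 0 0 0"

```text
t: 21.6
tcp_pos: [0.5354, 0.1328, 0.0387]
eef_rot: [-0.034, 0.999, 0.0, 0.0]
contact_force: [-2.5, 3.7, -4.7]
width: 0.11
finger_force: 29.4
```

send_rows --pt "0.0001 -0.001 0 0 0 0" --pt "0.0001 -0.002 0 0 0 0" --pt "0.0001 -0.002 0 0 0 0"

```text
t: 21.9
tcp_pos: [0.5355, 0.131, 0.0387]
eef_rot: [-0.034, 0.999, 0.0, 0.0]
contact_force: [-4.0, 4.4, -4.0]
width: 0.114
finger_force: 29.5
```

```bash
python3 f.py
```

```text
22.1 [0.53548221 0.13092598 0.03870787] [-3.04  4.79 -4.61]
jar 2152 ((0.5445737838745117, 0.01989637315273285), 0.01978892646729946)
jar 2972 ((0.5450248122215271, 0.01811099797487259), 0.020402908325195312)
pad_rest [([0.538, 0.034, 0.039], 0.57)]
jar_onion [([0.543, 0.017, 0.019], 0.94)]
```

The jar has seated at y≈0.018 and the force is rising, with the pad about 5 mm in. Notches by dead reckoning fall at tool y≈0.1277, so I'll push just past that.

send_rows --pt "-0.0005 -0.001 0 0 0 0" --pt "-0.0004 -0.002 0 0 0 0" --pt "-0.0004 -0.003 0 0 0 0" --pt "-0.0003 -0.003 0 0 0 0" --pt "-0.0003 -0.003 0 0 0 0"

```text
t: 22.7
tcp_pos: [0.5357, 0.1284, 0.0389]
eef_rot: [-0.034, 0.999, 0.001, 0.001]
contact_force: [-1.7, 6.4, -5.6]
width: 0.117
finger_force: 29.5
```

```bash
python3 f.py
```

```text
22.9 [0.53566195 0.1284119  0.03889943] [-1.8   6.79 -4.89]
jar 2191 ((0.5448018908500671, 0.020963221788406372), 0.020010631531476974)
jar 3037 ((0.5451245903968811, 0.017888670787215233), 0.020543470978736877)
pad_rest [([0.54, 0.034, 0.039], 0.78)]
jar_onion [([0.541, 0.016, 0.021], 0.98)]
```

send_rows --pt "0.0001 -0.001 0 0 0 0" --pt "0.0001 -0.002 0 0 0 0" --pt "0.0001 -0.002 0 0 0 0" --pt "0.0001 -0.002 0 0 0 0"

```text
t: 23.4
tcp_pos: [0.5358, 0.1267, 0.0389]
eef_rot: [-0.034, 0.999, 0.001, 0.001]
contact_force: [-1.7, 8.1, -5.5]
width: 0.116
finger_force: 29.5
```

send_rows --pt "0 0 -0.002 0 0 0" --pt "0 0 -0.004 0 0 0" --pt "0 0 -0.005 0 0 0" --pt "0 0 -0.0055 0 0 0" --pt "0 0 -0.0055 0 0 0"

```text
t: 23.9
tcp_pos: [0.5358, 0.1267, 0.0334]
eef_rot: [-0.034, 0.999, 0.001, 0.001]
contact_force: [-2.5, 8.4, -3.4]
width: 0.11
finger_force: 29.6
```

Now release. I'm opening only partway to keep clear of the casting.

send_rows --pt "0 0 0 0 0 0" --pt "0 0 0 0 0 0" --pt "0 0 0 0 0 0" --pt "0 0 0 0 0 0" --pt "0 0 0 0 0 0" --fingers -0.25

```text
t: 24.4
tcp_pos: [0.5353, 0.1254, 0.0333]
eef_rot: [-0.034, 0.999, -0.0, 0.0]
contact_force: [0.2, 0.0, -0.1]
width: 0.375
finger_force: 0.0
```

send_rows --pt "0 0 0.01 0 0 0" --pt "0 0 0.025 0 0 0" --pt "0 0 0.05 0 0 0" --pt "0 0 0.08 0 0 0" --pt "0 0 0.11 0 0 0" --pt "0 0 0.12 0 0 0" --pt "0 0 0.12 0 0 0"

```text
t: 25.1
tcp_pos: [0.536, 0.1258, 0.155]
eef_rot: [-0.034, 0.999, 0.0, 0.002]
contact_force: [-0.4, -0.7, 0.1]
width: 0.377
finger_force: 0.0
```

```bash
python3 - <<'E'
from h import *
s=ctrl.read_state();print(s['t'],s['tcp_pos'],s['contact_force'],s['width'])
b=snapshot('wrist');P,u,v=wpts(b);save(b,'w9.png')
k=(abs(P[:,0]-.536)<.045)&(abs(P[:,1]-.128)<.013)&(P[:,2]>.058)&(P[:,2]<.09)
print('bar',k.sum(),cv2.minAreaRect(P[k][:,:2].astype(np.float32)),np.percentile(P[k],[2,50,98],axis=0).round(4).tolist())
k=(np.hypot(P[:,0]-.544,P[:,1]-.02)<.033)&(P[:,2]>.08)&(P[:,2]<.095)
print('jar',k.sum(),cv2.minEnclosingCircle(P[k][:,:2].astype(np.float32)),np.percentile(P[k][:,2],[5,50,95]))
for n in ['bar_grip','pad_rest','jar_onion']: print(n,[(np.round(x['point'],3).tolist(),round(x['score'],2)) for x in models.mark_of(n,b)[:1]])
E
```

```text
25.1 [0.53602168 0.12578171 0.15502821] [-0.44396991 -0.73120521  0.09478179] 0.376793913403716
bar 1240 ((0.5357906222343445, 0.12943494319915771), (0.08277542144060135, 0.01255218219012022), 3.0925145149230957) [[0.4962, 0.1225, 0.0671], [0.533, 0.1289, 0.0716], [0.5738, 0.1358, 0.0736]]
jar 1542 ((0.5451650023460388, 0.017438147217035294), 0.020678816363215446) [0.08323484 0.08714263 0.08836057]
bar_grip [([0.535, 0.133, 0.066], 0.91)]
pad_rest [([0.541, 0.031, 0.042], 0.64)]
jar_onion [([0.543, 0.017, 0.019], 0.72)]
```

View pics/w9.png

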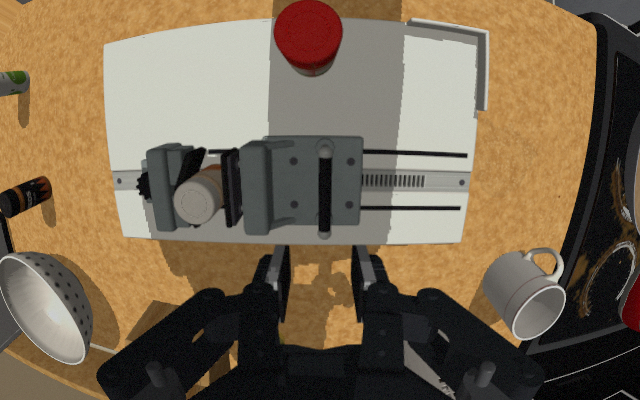

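The view shows the bar at (325,190) dropped, with its top at 71.6 mm as at the start. The jar is upright at (200,195) between pad and stop, the pad is partly pressed, and the gripper is clear.

```bash
python3 -c "
from cell import job_done
print(job_done())"
```

```text
the job is handed in; nothing more can be done
None
```

The short jar is clamped upright between pad and stop, with the bar down in a notch and the gripper clear; I estimate 6–7 N on the pad, and I handed the job in at about 25 s but got no verdict back.

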